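# Weigh out a soaking batch of coir pellets and tray the rest

### The arm

A 7-joint arm with a two-finger parallel gripper is mounted at the origin on the work surface. World frame = base frame: x ahead of the robot, y to its left, z up, the work surface at z = 0. Lengths are in m, angles in rad, forces in N, time in s.
With the tool pointing down it reaches from about 0.4 to 0.925 m from the base axis. Payload 5.6 kg.
Tool frame: the origin (TCP) lies on the mounting face of the last link; the fingertips stand 173 mm ahead of it and the grasp point (between the pads) lies 155 mm ahead of it; z points along the fingers, x is the direction in which the jaws open and shut, and the axes are right-handed (so a half turn about z gives the same grasp; the last joint's range is limited). The gripper opens to 85 mm and grips with 20 to 120 N. Pads are 22 mm wide; open, the fingers measure 114 mm over their backs; the gripper's body (76 mm by 85 mm) begins 54 mm behind the grasp point. The pads swing forward as they close: fully open they stand 13 mm farther back than shut.
Start: joints at [1.208, 0.468, -0.012, 1.603, 0.006, 1.071, -0.056], TCP at [0.204, -0.617, 0.405] pointing down, gripper open.
Joint ranges: [-2.53, 2.53], [-0.31, 2.02], [-1.57, 1.55], [0.28, 2.44], [-1.29, 4.43], [0.15, 1.84], [-2.92, 2.92]. Speed limits (rad/s): [2.57, 2.57, 3.14, 3.14, 3.14, 3.14, 3.14].

### API

Orientations are given as a rotation vector (axis times angle).
In Python, from station import robot gives the robot as it stands.
- The arm moves only by the shell command python3 -m handwheel 'ROWS' [FORCE]. ROWS is JSON, a list of rows, each a list of 5 numbers: the shift along the tool's x, y, z in mm, then the turn about the tool's z in rad, then the finger opening in mm, from 0 to 85.4. A call has 1 to 5 rows; each row is the pose to reach, as a shift and turn from the pose commanded when the call began, along the tool's axes at that moment; what a row does not reach only later rows make up. A row lasts 1/8 s, in which the tool goes at most 62.5 mm and 10.7 degrees, less where a joint would pass 70% of its speed; a pose out of reach is approached as far as the arm can. A call with a gripper value outside its range is refused whole. The fingers move at their own pace and stop on an object; FORCE is the grip in N (left out, the last holds). Time passes only in rows, so rows that repeat a pose let the fingers close. It gives the time, the measured TCP pose, the force and the opening at its end, in the units of the state.
- robot.get_obs(): the state, without advancing time (a new reading comes with each control period).
- robot.capture(name): name is "side" or "top" or "wrist"; returns (picture, depth): 420x560x3 uint8, red, green, blue; 420x560 float32, m along the optical axis (not along the pixel's ray), 0 where there is no reading.
- robot.calibration(name): a dict with "fx", "fy", "cx", "cy" (pixels), "R" (3x3) and "t" (3): a world point X has camera coordinates R X + t. Camera axes: x right, y down, z forward; pixel columns grow to the right and rows downward; lengths in m; the calibration is good to about 2 mm. A picture is of the moment at which its call begins: read the wrist's pose just before it. calibration takes no time and is no camera call; for the wrist camera it gives the pose at the moment of the call.
- robot.job_done(): hands the job in, once; it reports no verdict.
Trained networks look in the newest picture that a camera, given by its name, has taken for a name from the list of things; names that differ only in an ending like _2 or _b are one class to them, and where a whole thing is asked for, a point or a joint stands for the part that bears it (a point fixed in the world has none). Each returns a list of dicts, best first, with "conf" (0 to 1); they miss things now and then, are a little off and sometimes report something else, mostly with a low value. They report only what shows in the picture. A call takes as long as a camera call. They do not tell look-alikes from the thing itself.
- robot.search_frame(camera, thing): "location" ([row, column] as shares, 0 to 1, of the picture: columns of its width, rows of its height, amid what is visible of it).
- robot.tip_of(camera, thing): "location" ([row, column] as shares, 0 to 1, of the picture: columns of its width, rows of its height: a listed point, or the origin of a listed thing).
The state is a dict: "t": time; "joint_positions": joint angles; "joint_velocities": joint speeds; "tau": joint torques, N m; "tcp_pos": TCP position; "eef_rot": TCP orientation; "wrist_force": force on the tool from outside, world axes, zero at the start; "torque": the same for the moment, N m; "opening": finger opening in m.
Only numpy, scipy, OpenCV 4.12 (cv2) and the standard library are available. Lean on these libraries where they do the work, as an engineer would, in place of code of your own. Each camera call takes 0.05 s, during which the arm holds its last target. There are 200 camera calls.

### The job

Weigh out one batch of coir pellets for soaking: lay pellets from the bench into the upright tip bucket, without pushing on the bucket, until their weight alone trips it and it dumps them into the white soaking tray. Then swing the empty bucket back upright so that it stays, and put every pellet that is left over flat into the black cell tray, one per cell, leaving the dumped batch in the soaking tray and the other things on the bench where they are.

Things in the scene. Friction and masses are not known exactly. Their poses are not given: they have to be found in the camera images.
- tipper: Fixed stand of the tip weigher (placed anew each start): two green uprights 172 mm high, 12 mm thick, 160 mm apart between centres, carrying the bucket's pivot; green foot rails outside them, 12 mm high, overall width 192 mm. Origin on the bench under the middle of the pivot. x runs along the pivot, y points to the side where the bucket dumps.
- pivot (a point): Middle of the bucket's horizontal pivot axis, 150 mm above the bench, axes as the stand's.
- bucket (a joint): Turn of the counterweighted tip bucket (rad): 0 upright at its stop, 1.92 fully dumped to the stand's +y side at the other stop. Underfilled or empty it stays at 0; with enough load (three or four pellets, it varies) it goes over by itself in a second or two, empties and STAYS dumped. Reset by carrying the reset bar back over (about 2 N); below 0.3 rad the empty bucket falls home to 0 by itself.
- bucket_floor (a point): Middle of the bucket's inner floor; turns with the bucket (upright: axes as the stand's). Aluminium skip, walls 4 mm: floor 104 (x) by 46 mm (y) inside, upright walls on both x sides and at y = -23 mm, outer wall sloping from y = +23 at the floor to +58 mm at the rim, 40 mm above the floor. Upright, the floor is 55 mm out from the pivot to the stand's +y, 135 mm above the bench.
- reset_bar (a point): Middle of the dark steel reset bar: round, 12 mm thick, 120 mm long, parallel to the pivot and 110 mm from it; can be pinched from above. In the stand's frame at y = -78 mm, 78 mm above the pivot with the bucket upright; it goes over the top to y = +100, 47 mm above the pivot when dumped. A dark counterweight cylinder 32 mm thick, 100 mm long lies 45 mm from the pivot on the same arms.
- soak: White open soaking tray fixed in the stand under the bucket; origin at the centre of its underside, x and y as the stand's; 140 mm (x) by 260 mm (y), 45 mm high, walls and floor 5 mm; its centre is 70 mm from under the pivot towards the stand's +y.
- cells: Black cell tray, fixed on the bench (placed anew at each start); origin at the centre of its underside; 110 mm (x) by 162 mm (y), 22 mm high, floor 6 mm thick. Six square cells 46 mm wide inside, 2 along x by 3 along y, centres at x = -26 and +26 mm, y = -52, 0 and +52 mm; dividers rise to about 20 mm.
- pel1 (a point): Centre of a dry coir pellet: a dark brown disc 36 mm across, 20 mm thick, 50 g, lying flat on the bench at the start (its z axis is the disc's axis). Six to eight of the eight are present, the others are absent.
- pel2 (a point): Centre of a dry coir pellet: a dark brown disc 36 mm across, 20 mm thick, 50 g, lying flat on the bench at the start (its z axis is the disc's axis). Six to eight of the eight are present, the others are absent.
- pel3 (a point): Centre of a dry coir pellet: a dark brown disc 36 mm across, 20 mm thick, 50 g, lying flat on the bench at the start (its z axis is the disc's axis). Six to eight of the eight are present, the others are absent.
- pel4 (a point): Centre of a dry coir pellet: a dark brown disc 36 mm across, 20 mm thick, 50 g, lying flat on the bench at the start (its z axis is the disc's axis). Six to eight of the eight are present, the others are absent.
- pel5 (a point): Centre of a dry coir pellet: a dark brown disc 36 mm across, 20 mm thick, 50 g, lying flat on the bench at the start (its z axis is the disc's axis). Six to eight of the eight are present, the others are absent.
- pel6 (a point): Centre of a dry coir pellet: a dark brown disc 36 mm across, 20 mm thick, 50 g, lying flat on the bench at the start (its z axis is the disc's axis). Six to eight of the eight are present, the others are absent.
- pel7 (a point): Centre of a dry coir pellet: a dark brown disc 36 mm across, 20 mm thick, 50 g, lying flat on the bench at the start (its z axis is the disc's axis). Six to eight of the eight are present, the others are absent.
- pel8 (a point): Centre of a dry coir pellet: a dark brown disc 36 mm across, 20 mm thick, 50 g, lying flat on the bench at the start (its z axis is the disc's axis). Six to eight of the eight are present, the others are absent.
- pot: Bystander, loose: small terracotta pot, 70 mm across, 60 mm high; origin at its underside, about the middle. Not to be disturbed.
- jar: Bystander, loose: glass jar with a metal lid, 60 mm across, 85 mm high; origin at its underside, about the middle. Not to be disturbed.
- twine: Bystander, loose: cork-coloured twine spool, 60 mm across, 44 mm high; origin at its underside, about the middle. Not to be disturbed.
- dibber: Bystander, loose: wooden dibber lying down, about 180 mm long, 22 mm thick, its long axis along its x; origin at its underside, about the middle. Not to be disturbed.
- labels: Bystander, loose: white bundle of plant labels, 75 x 22 x 22 mm; origin at its underside, about the middle. Not to be disturbed.
- feed: Bystander, loose: white feed bottle, 68 mm across, 150 mm high; origin at its underside, about the middle. Not to be disturbed.
Not all that is in view belongs to the job. Leave any purple or yellow look-alike of the part that bears pel1 alone.

How it is judged:
On the way, in this order (a step that is already met when the one before it is completed fails the run):
1. At least two pellets lie in the upright bucket, and nothing holds it (value of joint bucket below 0.1 rad and contact force between bucket and anything else above 0.73575 N and contact force between the fingers and bucket below 0.2 N), for 0.2 s.
2. The bucket has tripped and dumped, with no finger on it (value of joint bucket above 1.7 rad and contact force between the fingers and bucket below 0.2 N), for 0.1 s.
3. The empty bucket is back upright and released (value of joint bucket below 0.05 rad and contact force between bucket and anything else below 0.2 N), for 0.3 s.
At the end, for the whole second after the job is handed in: The bucket is upright (within 0.05 rad) and empty; one batch, three or four pellets (at most five, should one have slipped in), lies in the soaking tray; every other pellet lies flat at the bottom of its own cell of the cell tray (centre within 4 mm of its seated height); all at rest (all of step 3 and contact force between soak and anything else between 1.22625 and 2.69775 N and ((x of pel1 in the frame of soak between -0.07 and 0.07 m and y of pel1 in the frame of soak between -0.13 and 0.13 m and z of pel1 in the frame of soak between 0 and 0.06 m) or (x of pel1 in the frame of cells between -0.055 and 0.055 m and y of pel1 in the frame of cells between -0.081 and 0.081 m and z of pel1 in the frame of cells between 0.01 and 0.02 m)) and ((x of pel2 in the frame of soak between -0.07 and 0.07 m and y of pel2 in the frame of soak between -0.13 and 0.13 m and z of pel2 in the frame of soak between 0 and 0.06 m) or (x of pel2 in the frame of cells between -0.055 and 0.055 m and y of pel2 in the frame of cells between -0.081 and 0.081 m and z of pel2 in the frame of cells between 0.01 and 0.02 m)) and ((x of pel3 in the frame of soak between -0.07 and 0.07 m and y of pel3 in the frame of soak between -0.13 and 0.13 m and z of pel3 in the frame of soak between 0 and 0.06 m) or (x of pel3 in the frame of cells between -0.055 and 0.055 m and y of pel3 in the frame of cells between -0.081 and 0.081 m and z of pel3 in the frame of cells between 0.01 and 0.02 m)) and ((x of pel4 in the frame of soak between -0.07 and 0.07 m and y of pel4 in the frame of soak between -0.13 and 0.13 m and z of pel4 in the frame of soak between 0 and 0.06 m) or (x of pel4 in the frame of cells between -0.055 and 0.055 m and y of pel4 in the frame of cells between -0.081 and 0.081 m and z of pel4 in the frame of cells between 0.01 and 0.02 m)) and ((x of pel5 in the frame of soak between -0.07 and 0.07 m and y of pel5 in the frame of soak between -0.13 and 0.13 m and z of pel5 in the frame of soak between 0 and 0.06 m) or (x of pel5 in the frame of cells between -0.055 and 0.055 m and y of pel5 in the frame of cells between -0.081 and 0.081 m and z of pel5 in the frame of cells between 0.01 and 0.02 m)) and ((x of pel6 in the frame of soak between -0.07 and 0.07 m and y of pel6 in the frame of soak between -0.13 and 0.13 m and z of pel6 in the frame of soak between 0 and 0.06 m) or (x of pel6 in the frame of cells between -0.055 and 0.055 m and y of pel6 in the frame of cells between -0.081 and 0.081 m and z of pel6 in the frame of cells between 0.01 and 0.02 m)) and ((x of pel7 in the frame of soak between -0.07 and 0.07 m and y of pel7 in the frame of soak between -0.13 and 0.13 m and z of pel7 in the frame of soak between 0 and 0.06 m) or (x of pel7 in the frame of cells between -0.055 and 0.055 m and y of pel7 in the frame of cells between -0.081 and 0.081 m and z of pel7 in the frame of cells between 0.01 and 0.02 m)) and ((x of pel8 in the frame of soak between -0.07 and 0.07 m and y of pel8 in the frame of soak between -0.13 and 0.13 m and z of pel8 in the frame of soak between 0 and 0.06 m) or (x of pel8 in the frame of cells between -0.055 and 0.055 m and y of pel8 in the frame of cells between -0.081 and 0.081 m and z of pel8 in the frame of cells between 0.01 and 0.02 m)) and linear speed of each of p1, p2, p3, p4, p5, p6, p7, p8 below 0.02 m/s); the robot touches nothing.
It fails at once if The fingers push on the bucket (over 6 N) while a pellet lies in it (contact force between the fingers and bucket above 6 N and distance between any of pel1, pel2, pel3, pel4, pel5, pel6, pel7, pel8 and bucket_floor below 0.055 m).
It fails at once if Another thing on the bench is moved more than 30 mm (distance of any of pot, jar, twine, dibber, labels, feed from where it was at the start of the episode above 0.03 m).
Of p1, p2, p3, p4, p5, p6, p7, p8 only 6 to 8 are there at a start; the rules pass over those that are not, and their reading is None.
At some moment in a run one of p1, p2, p3, p4, p5, p6, p7, p8 may be knocked a few centimetres aside while the robot is not near it.
Once in a run the grip may slacken for a moment while it holds something.
It also fails if it takes over 192 s, if anything falls off the work surface, if the arm or the gripper's body presses on something with over 40 N, if the wrist force passes 120 N, or if a joint passes its speed limit or range.

## Working session

There is one attempt and no reset: what is moved stays moved. The work goes in short steps, Python scripts to look and compute and a shell command to move; the robot and the scene stay as the last step left them, time stands still between calls to the robot, and variables do not carry over. Pictures are saved under pics/ and viewed, about 12 in all and at most 16, crops included, and the job is handed in when it is done.

```bash
ls; mkdir -p pics; cat > h.py <<'E'
from station import robot
import numpy as np, cv2
from scipy.spatial.transform import Rotation as Ro
def cap(n,f=None):
    c=robot.calibration(n); im,d=robot.capture(n)
    if f: cv2.imwrite(f,im[:,:,::-1])
    return im,d,c
def pt(c,d,r,col):
    z=d[int(r),int(col)]
    p=np.array([(col-c['cx'])/c['fx']*z,(r-c['cy'])/c['fy']*z,z])
    return np.array(c['R']).T@(p-np.array(c['t']))
def cloud(c,d):
    r,q=np.mgrid[:d.shape[0],:d.shape[1]]
    P=np.stack([(q-c['cx'])/c['fx']*d,(r-c['cy'])/c['fy']*d,d],-1)
    return (P-np.array(c['t']))@np.array(c['R'])
def totool(w):
    o=robot.get_obs(); return Ro.from_rotvec(o['eef_rot']).inv().apply(np.array(w))*1000
E
python3 - <<'E'
from h import *
o=robot.get_obs();print({k:np.round(v,3) for k,v in o.items()})
print(Ro.from_rotvec(o['eef_rot']).as_matrix().round(3))
S=[]
for n in('top','side'):
    im,d,c=cap(n,f'pics/{n}0.png'); P=cloud(c,d); np.savez(f'{n}0.npz',P=P,im=im)
    print(n,-np.array(c['R']).T@c['t'])
    for th in['pel1','tipper','bucket_floor','reset_bar','pivot','cells','soak']:
        for q in robot.tip_of(n,th)[:12]:
            r,k=q['location'];r*=420;k*=560
            if q['conf']>.2: print(th,round(q['conf'],2),int(r),int(k),P[min(int(r),419),min(int(k),559)].round(3))
E
```

```text
pics
{'t': np.float64(0.0), 'joint_positions': array([ 1.208,  0.468, -0.012,  1.604,  0.006,  1.071, -0.056]), 'joint_velocities': array([ 0.001, -0.   ,  0.   , -0.   ,  0.001,  0.001,  0.   ]), 'tau': array([ 0.0000e+00, -5.3239e+01,  2.1000e-02, -2.5130e+01,  1.1000e-02,
        8.0000e-03,  0.0000e+00]), 'tcp_pos': array([ 0.204, -0.617,  0.404]), 'eef_rot': array([-2.546e+00,  1.839e+00,  2.000e-03]), 'wrist_force': array([ 0.477,  0.313, -0.078]), 'torque': array([-0.03 ,  0.045, -0.004]), 'opening': np.float64(0.085)}
[[ 0.314 -0.949 -0.001]
 [-0.949 -0.314  0.002]
 [-0.002  0.    -1.   ]]
top [ 0.31522905 -0.01762352  1.41890178]
pel1 0.68 226 306 [ 0.489 -0.084  0.021]
pel1 0.65 223 334 [ 0.503 -0.178  0.005]
pel1 0.58 223 371 [ 0.503 -0.298  0.02 ]
pel1 0.58 202 387 [ 0.57  -0.347  0.043]
pel1 0.53 230 424 [ 0.482 -0.471  0.024]
pel1 0.5 244 390 [ 0.434 -0.359  0.021]
pel1 0.5 240 350 [ 0.445 -0.228  0.022]
pel1 0.46 244 285 [ 0.428 -0.015  0.021]
pel1 0.45 260 408 [ 0.384 -0.417  0.017]
pel1 0.42 239 401 [ 0.451 -0.395  0.02 ]
pel1 0.39 243 320 [ 0.434 -0.13   0.022]
tipp
[... 365 characters left out ...]

side [ 0.23501812 -0.81284245  0.82534304]
pel1 0.82 382 274 [ 0.377 -0.424  0.026]
pel1 0.76 310 273 [ 0.437 -0.244  0.019]
pel1 0.74 366 306 [ 0.458 -0.409  0.018]
pel1 0.69 320 301 [ 0.492 -0.296  0.021]
pel1 0.68 256 245 [ 0.422 -0.039  0.019]
pel1 0.54 282 257 [ 0.426 -0.145  0.021]
pel1 0.53 265 265 [ 0.466 -0.091  0.019]
pel1 0.53 396 329 [ 0.476 -0.488  0.023]
pel1 0.47 348 284 [ 0.426 -0.353  0.02 ]
pel1 0.43 290 283 [ 0.482 -0.195  0.022]
tipper 0.86 210 263 [0.526 0.114 0.048]
bucket_floor 0.72 170 251 [0.492 0.117 0.206]
reset_bar 0.57 163 273 [0.552 0.092 0.233]
pivot 0.91 169 266 [0.544 0.134 0.188]
cells 0.85 280 327 [ 0.611 -0.194  0.013]
soak 0.7 197 256 [0.541 0.241 0.007]
```

```bash
python3 - <<'E'
from h import *
im=cv2.imread('pics/top0.png'); cv2.imwrite('pics/top0c.png',cv2.resize(im[150:290,170:450],(800,400),interpolation=cv2.INTER_CUBIC))
im=cv2.imread('pics/side0.png'); cv2.imwrite('pics/side0c.png',cv2.resize(im[110:420,150:450],(580,600),interpolation=cv2.INTER_CUBIC))
E
```

```text
(no output)
```

View pics/top0c.png

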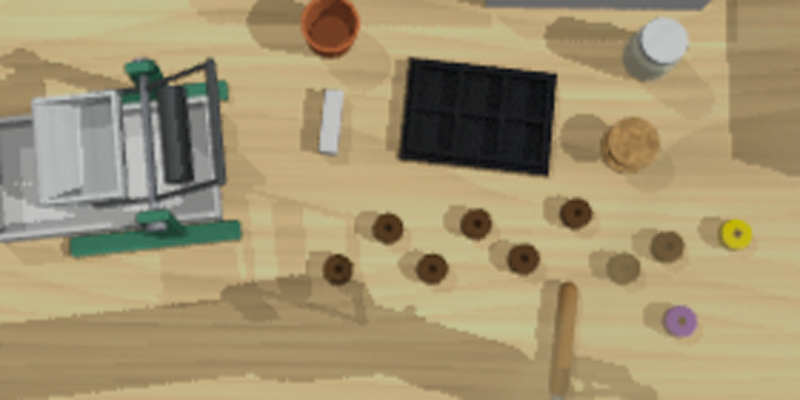

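View pics/side0c.png

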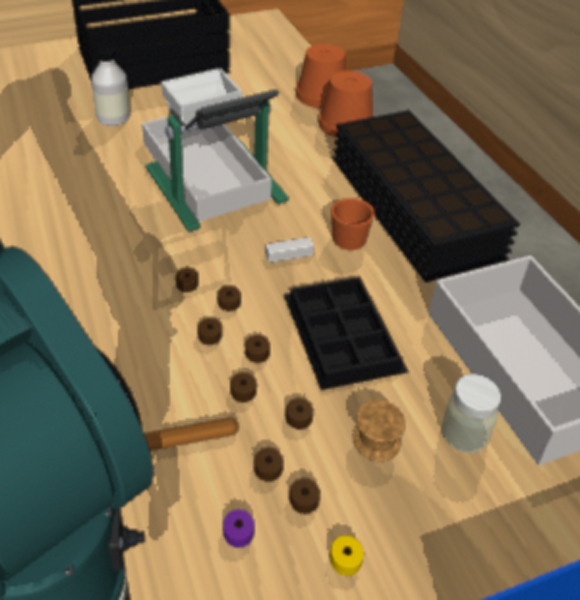

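The top view shows 8 dark pellets, plus yellow and purple look-alikes. The tipper is at the left with +y away to the left, and the cell tray is at the centre. Next I measure all of them.

```bash
python3 - <<'E'
from h import *
T=np.load('top0.npz');P=T['P'];im=T['im'];S=np.load('side0.npz');Q=S['P'];si=S['im']
hsv=cv2.cvtColor(im,cv2.COLOR_RGB2HSV);hs=cv2.cvtColor(si,cv2.COLOR_RGB2HSV)
def blobs(m,P,mn):
    n,l,st,ce=cv2.connectedComponentsWithStats(m.astype(np.uint8))
    for i in range(1,n):
        if st[i,4]>=mn:
            p=P[l==i]; yield p
for nm,P_,I in(('top',P,im),('side',Q,si)):
    m=(P_[...,2]>.012)&(P_[...,2]<.03)&(P_[...,0]>.33)&(P_[...,0]<.545)&(P_[...,1]>-.56)&(P_[...,1]<.04)
    for p in blobs(m,P_,40):
        ext=p.max(0)-p.min(0); print(nm,len(p),((p.max(0)+p.min(0))/2).round(3),p.mean(0).round(3),ext.round(3))
# cells
d=(hsv[...,2]<70)&(P[...,0]>.52)&(P[...,0]<.74)&(P[...,1]>-.3)&(P[...,1]<-.05)
for nm,m in(('all',d),('rim',d&(P[...,2]>.016))):
    p=P[m][:,:2].astype(np.float32);r=cv2.minAreaRect(p);print('cells',nm,len(p),r,np.median(P[m][:,2]))
for nm,P_,h in(('top',P,hsv),('side',Q,hs)):
    g=(h[...,0]>60)&(h[...,0]<95)&(h[...,1]>90)&(P_[...,1]>.0)&(P_[...,0]>.3)
    lo=P_[g&(P_[...,2]<.03)][:,:2];hi=P_[g&(P_[...,2]>.15)]
    print(nm,'green rect',cv2.minAreaRect(lo.astype(np.float32)))
    for s in(0,1):
        q=hi[(hi[:,0]>hi[:,0].mean())==s];print(' upright',len(q),((q.max(0)+q.min(0))/2).round(3),(q.max(0)-q.min(0)).round(3))
    b=(h[...,2]<110)&(P_[...,2]>.215)&(P_[...,2]<.25)&(P_[...,1]>0)&(P_[...,1]<.3)&(P_[...,0]>.4)&(P_[...,0]<.72)
    if b.sum(): print(' bar',b.sum(),cv2.minAreaRect(P_[b][:,:2].astype(np.float32)),np.median(P_[b],0))
E
```

```text
top 95 [ 0.499 -0.298  0.021] [ 0.498 -0.299  0.02 ] [0.035 0.034 0.016]
top 93 [ 0.484 -0.183  0.02 ] [ 0.484 -0.183  0.021] [0.034 0.033 0.016]
top 89 [ 0.476 -0.081  0.02 ] [ 0.477 -0.082  0.02 ] [0.034 0.033 0.015]
top 95 [ 0.476 -0.482  0.02 ] [ 0.477 -0.481  0.02 ] [0.034 0.035 0.014]
top 99 [ 0.462 -0.404  0.02 ] [ 0.461 -0.403  0.02 ] [0.034 0.035 0.013]
top 96 [ 0.446 -0.238  0.019] [ 0.445 -0.238  0.02 ] [0.033 0.033 0.014]
top 95 [ 0.429 -0.025  0.021] [ 0.429 -0.024  0.02 ] [0.033 0.033 0.016]
top 95 [ 0.431 -0.133  0.02 ] [ 0.431 -0.132  0.02 ] [0.033 0.033 0.015]
top 95 [ 0.436 -0.352  0.021] [ 0.436 -0.352  0.02 ] [0.03  0.036 0.014]
top 180 [ 0.375 -0.284  0.021] [ 0.374 -0.284  0.02 ] [0.085 0.028 0.016]
top 100 [ 0.377 -0.416  0.02 ] [ 0.377 -0.415  0.02 ] [0.033 0.035 0.015]
side 106 [ 0.429 -0.024  0.019] [ 0.429 -0.029  0.02 ] [0.034 0.041 0.013]
side 116 [ 0.478 -0.084  0.019] [ 0.477 -0.087  0.02 ] [0.034 0.036 0.012]
side 128 [ 0.432 -0.134  0.019] [ 0.431 -0.137  0.02 ] [0.033 0.035 0.013]
side 132 [ 0.485 -0.186  0.019] [ 0.485 -0.188  0.02 ] [0.035 0.036 0.
[... 868 characters left out ...]
854), (0.25861355662345886, 0.6974006295204163), 2.9297337532043457)
 upright 41 [0.467 0.167 0.167] [0.011 0.032 0.019]
 upright 49 [0.609 0.156 0.192] [0.046 0.093 0.083]
 bar 183 ((0.5549266338348389, 0.1074460819363594), (0.12592098116874695, 0.023922765627503395), 7.666080474853516) [0.55648053 0.10147641 0.23351303]
side green rect ((0.5443279147148132, 0.1938210427761078), (0.188786119222641, 0.19234344363212585), 6.497352600097656)
 upright 42 [0.468 0.164 0.163] [0.012 0.032 0.026]
 upright 19 [0.627 0.175 0.161] [0.01  0.014 0.019]
 bar 145 ((0.5556674599647522, 0.09718230366706848), (0.12597712874412537, 0.013974238187074661), 3.5552070140838623) [0.55099133 0.0964851  0.23210714]
```

```bash
python3 - <<'E'
from h import *
for n in('top','side'):
    Z=np.load(n+'0.npz');P=Z['P'].reshape(-1,3);im=Z['im'];h=cv2.cvtColor(im,cv2.COLOR_RGB2HSV).reshape(-1,3)
    reg=(P[:,0]>.4)&(P[:,0]<.72)&(P[:,1]>0)&(P[:,1]<.42)
    w=reg&(h[:,1]<60)
    for nm,lo,hi in(('rim',.168,.182),('soakrim',.038,.05)):
        p=P[w&(P[:,2]>lo)&(P[:,2]<hi)][:,:2].astype(np.float32); print(n,nm,len(p),cv2.minAreaRect(p) if len(p)>5 else '')
    b=P[reg&(h[:,2]<110)&(P[:,2]>.222)&(P[:,2]<.24)&(P[:,1]<.125)]
    if len(b)>10:
        k=np.polyfit(b[:,0],b[:,1],1);print(n,'bar deg',np.degrees(np.arctan(k[0])),b.mean(0),b.min(0),b.max(0))
    t=P[(P[:,2]>.08)&(P[:,2]<.16)&(P[:,0]>.25)&(P[:,0]<.5)&(P[:,1]>.15)&(P[:,1]<.6)&(h[:,1]<60)]
    print('feed?',len(t),t.mean(0) if len(t) else '')
for th in('feed','pot','labels','twine','jar'):
    q=robot.tip_of('side',th)[:2];Z=np.load('side0.npz')['P']
    print(th,[(round(a['conf'],2),Z[int(a['location'][0]*420),int(a['location'][1]*560)].round(3)) for a in q])
E
```

```text
top rim 328 ((0.5318163633346558, 0.2120223045349121), (0.14923880994319916, 0.16458652913570404), 7.41203498840332)
top soakrim 282 ((0.5365691184997559, 0.24872639775276184), (0.14565452933311462, 0.26072239875793457), 6.985753536224365)
top bar deg 7.175725355262289 [0.55594183 0.10157599 0.23333247] [0.49338998 0.09011603 0.22275426] [0.61869237 0.12364204 0.23915973]
feed? 870 [0.43924435 0.45980417 0.12281411]
side rim 332 ((0.5420354604721069, 0.21219022572040558), (0.15826918184757233, 0.16871587932109833), 10.420868873596191)
side soakrim 331 ((0.5417083501815796, 0.24694296717643738), (0.1460021585226059, 0.2651066184043884), 7.319956302642822)
side bar deg 6.823185705129307 [0.55311538 0.09617829 0.23162546] [0.49306996 0.08709372 0.2225661 ] [0.61841422 0.10738603 0.23710341]
feed? 717 [0.44003321 0.47020619 0.11954605]
feed [(0.85, array([0.409, 0.447, 0.021]))]
pot [(0.85, array([ 0.688, -0.029,  0.028])), (0.69, array([ 0.338, -0.287,  0.001]))]
labels [(0.47, array([ 0.586, -0.027,  0.023]))]
twine [(0.57, array([ 0.567, -0.379,  0.043])), (0.26, array([ 0.429, -0.359,  0.021]))]
jar [(0.73, array([ 0.667, -0.408,  0.052]))]
```

```bash
python3 -m handwheel '[[0,0,0,0.1,54],[0,0,0,0.197,54],[0,0,0,0.197,54]]' 40; cat >> h.py <<'E'
psi=np.radians(7);xs=np.array([np.cos(psi),np.sin(psi),0]);ys=np.array([-np.sin(psi),np.cos(psi),0])
PIV=np.array([.547,.178,0]);FL=PIV+.055*ys
ca=np.radians(-5.8);CX=np.array([np.cos(ca),np.sin(ca),0]);CY=np.array([-np.sin(ca),np.cos(ca),0]);CC=np.array([.614,-.1885,0])
PEL=dict(A=(.429,-.025),B=(.477,-.083),C=(.432,-.134),D=(.484,-.185),E=(.445,-.239),F=(.499,-.300),G=(.437,-.353),H=(.462,-.405))
def go(w,z):
    o=robot.get_obs(); return totool(np.array([w[0],w[1],z])-o['tcp_pos']).round(0)
def st():
    o=robot.get_obs();print(round(o['t'],2),o['tcp_pos'].round(4),Ro.from_rotvec(o['eef_rot']).as_matrix()[:,0].round(3),'F',o['wrist_force'].round(1),'open',round(o['opening']*1000,1))
E
python3 -c "
from h import *
st();print(go(PEL['A'],.30))"
```

```text
t: 1.42
tcp_pos: [0.2044, -0.617, 0.4047]
eef_rot: [2.355, -2.08, -0.0]
wrist_force: [0.1, 0.1, 0.3]
opening: 0.0538
1.43 [ 0.2044 -0.617   0.4047] [ 0.124 -0.992  0.   ] F [0.1 0.1 0.3] open 53.8
[-560. -296.  105.]
```

```bash
python3 -m handwheel '[[-56,-30,10,0,54],[-112,-59,20,0,54],[-168,-89,30,0,54],[-224,-118,40,0,54],[-280,-148,50,0,54]]' >/dev/null; python3 -m handwheel '[[-56,-30,10,0,54],[-112,-59,20,0,54],[-168,-89,30,0,54],[-224,-118,40,0,54],[-280,-148,55,0,54]]'; python3 -m handwheel '[[0,0,0,0,54],[0,0,0,0,54]]' >/dev/null
python3 - <<'E'
from h import *
st();im,d,c=cap('wrist','pics/w1.png');P=cloud(c,d)
m=(P[...,2]>.012)&(P[...,2]<.03)
n,l,s,ce=cv2.connectedComponentsWithStats(m.astype(np.uint8))
for i in range(1,n):
    if s[i,4]>300:
        p=P[(l==i)&(P[...,2]>.017)];print(s[i,4],((p.max(0)+p.min(0))/2).round(4),(p.max(0)-p.min(0)).round(3))
print(go(PEL['A'],.181))
E
```

```text
t: 2.68
tcp_pos: [0.4242, -0.039, 0.3034]
eef_rot: [-2.354, 2.078, -0.003]
wrist_force: [1.0, -0.6, 0.5]
opening: 0.0539
2.92 [ 0.4234 -0.0411  0.303 ] [ 0.124 -0.992  0.   ] F [-0.3 -0.4  0.4] open 54.5
1374 [0.5094 0.1238 0.0235] [0.052 0.033 0.013]
1427 [ 0.5652 -0.1653  0.0212] [0.009 0.065 0.008]
3258 [0.4704 0.1499 0.0179] [0.007 0.001 0.002]
2316 [ 0.4801 -0.0836  0.0205] [0.035 0.035 0.007]
2517 [ 0.4871 -0.1862  0.0204] [0.035 0.036 0.007]
2049 [ 0.4316 -0.0267  0.0206] [0.036 0.035 0.007]
2091 [ 0.4344 -0.1353  0.02  ] [0.035 0.036 0.006]
965 [ 0.4464 -0.2317  0.0201] [0.033 0.02  0.006]
442 [ 0.3294 -0.2741  0.0204] [0.027 0.008 0.007]
[-16.  -8. 122.]
```

View pics/w1.png

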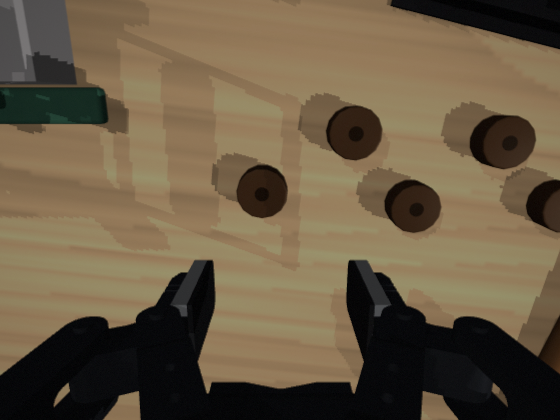

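The wrist view shows pellet A at (262,190), with B, C and D to its right and nothing between the fingers. I'm grasping A now.

```bash
python3 -m handwheel '[[-14,-9,50,0,54],[-14,-9,100,0,54],[-14,-9,122,0,54],[-14,-9,122,0,54],[-14,-9,122,0,54]]'; python3 -m handwheel '[[0,0,0,0,25],[0,0,0,0,25],[0,0,0,0,25],[0,0,0,0,25],[0,0,0,0,25]]' 40;python3 -m handwheel '[[0,0,-50,0,25],[0,0,-105,0,25],[0,0,-160,0,25],[0,0,-215,0,25],[0,0,-264,0,25]]'; python3 -m handwheel '[[0,0,0,0,25],[0,0,0,0,25]]'; python3 -c "
from h import *
st();print(go(FL-.027*xs+.002*ys,.350))
cap('wrist','pics/w2.png')"
```

```text
t: 3.6
tcp_pos: [0.431, -0.0267, 0.1819]
eef_rot: [-2.351, 2.083, -0.002]
wrist_force: [-0.2, 0.5, -0.2]
opening: 0.0537
t: 4.22
tcp_pos: [0.4312, -0.0262, 0.1825]
eef_rot: [-2.352, 2.081, -0.004]
wrist_force: [-0.6, -0.4, 8.6]
opening: 0.0341
t: 4.85
tcp_pos: [0.43, -0.0257, 0.4481]
eef_rot: [-2.352, 2.08, -0.004]
wrist_force: [1.4, -0.7, -0.4]
opening: 0.0337
t: 5.1
tcp_pos: [0.43, -0.0258, 0.4449]
eef_rot: [2.353, -2.081, 0.001]
wrist_force: [0.1, -0.1, -0.9]
opening: 0.0336
5.1 [ 0.43   -0.0258  0.4449] [ 0.122 -0.992  0.001] F [ 0.1 -0.1 -0.9] open 33.6
[-245. -114.   95.]
```

View pics/w2.png

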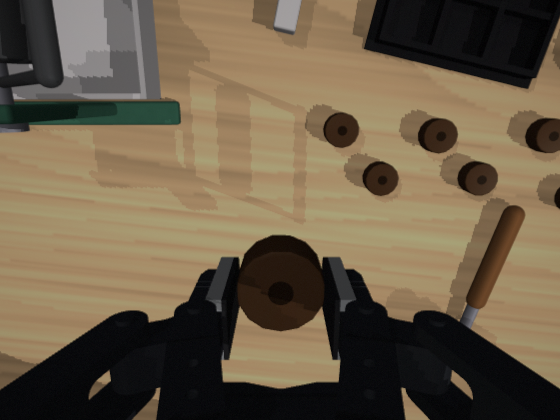

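```bash
python3 -m handwheel '[[-49,-23,0,0,25],[-98,-46,0,0,25],[-147,-68,0,0,25],[-196,-91,0,0,25],[-245,-114,0,0,25]]'; python3 -m handwheel '[[0,0,0,0,25],[0,0,0,0,25],[0,0,0,0,25]]';  python3 -c "
from h import *
st();print(go(FL-.027*xs+.002*ys,.350))"
```

```text
t: 5.78
tcp_pos: [0.514, 0.2326, 0.4429]
eef_rot: [2.351, -2.079, -0.003]
wrist_force: [0.8, -0.4, -2.0]
opening: 0.0337
t: 6.15
tcp_pos: [0.5138, 0.2298, 0.4442]
eef_rot: [2.35, -2.082, -0.0]
wrist_force: [-0.0, -0.4, 0.2]
opening: 0.0335
6.15 [0.5138 0.2298 0.4442] [ 0.12  -0.993  0.001] F [-0.  -0.4  0.2] open 33.5
[-2.  0. 94.]
```

```bash
python3 - <<'E'
from h import *
im,d,c=cap('wrist','pics/w3.png');P=cloud(c,d)
L=np.stack([(P-PIV)@xs,(P-PIV)@ys,P[...,2]],-1)
m=(L[...,2]>.165)&(L[...,2]<.185)&(abs(L[...,0])<.075)&(L[...,1]>0)&(L[...,1]<.16)
q=L[m];print('rim',len(q),np.percentile(q,[1,50,99],axis=0).round(3))
m=(L[...,2]>.128)&(L[...,2]<.142)&(abs(L[...,0])<.06)&(L[...,1]>0)&(L[...,1]<.16)
q=L[m];print('floor',len(q),np.percentile(q,[1,50,99],axis=0).round(3) if len(q) else '')
E
```

```text
rim 6894 [[-0.053  0.027  0.165]
 [ 0.011  0.103  0.175]
 [ 0.058  0.115  0.178]]
floor 9971 [[-0.049  0.031  0.135]
 [ 0.006  0.056  0.136]
 [ 0.054  0.081  0.142]]
```

View pics/w3.png

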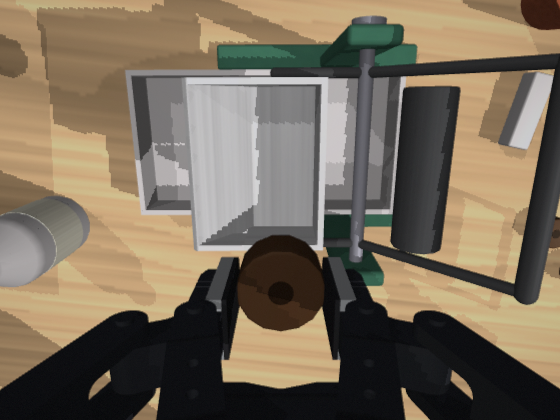

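```bash
python3 -m handwheel '[[-2,0,45,0,25],[-2,0,85,0,25],[-2,0,90,0,25],[-2,0,90,0,25],[-2,0,90,0,54]]'; python3 -m handwheel '[[0,0,0,0,54],[0,0,0,0,54],[0,0,-30,0,54],[0,0,-60,0,54],[0,0,-90,0,54]]'; python3 -m handwheel '[[0,0,0,0,54]]' >/dev/null; python3 -c "
from h import *
st();print(go((.480,-.084),.182))
im,d,c=cap('wrist');P=cloud(c,d);L=np.stack([(P-PIV)@xs,(P-PIV)@ys,P[...,2]],-1)
m=(L[...,2]>.150)&(L[...,2]<.16)&(abs(L[...,0])<.05)&(L[...,1]>.035)&(L[...,1]<.08)
q=L[m];print(len(q),np.percentile(q,[2,50,98],axis=0).round(3) if len(q) else '')
"
```

```text
t: 6.82
tcp_pos: [0.5142, 0.2335, 0.3569]
eef_rot: [-2.351, 2.08, -0.002]
wrist_force: [-0.4, -0.1, -0.5]
opening: 0.0509
t: 7.45
tcp_pos: [0.5135, 0.2333, 0.4461]
eef_rot: [-2.354, 2.081, -0.0]
wrist_force: [1.2, 0.2, 0.2]
opening: 0.054
7.58 [0.5139 0.2339 0.4477] [ 0.122 -0.992 -0.001] F [ 0.5 -0.  -0.5] open 53.8
[312.  74. 265.]
2101 [[-0.05   0.041  0.151]
 [-0.026  0.059  0.156]
 [-0.008  0.075  0.158]]
```

```bash
python3 -m handwheel '[[52,12,0,0,54],[104,25,0,0,54],[156,37,0,0,54],[208,50,0,0,54],[260,62,0,0,54]]' >/dev/null; python3 -m handwheel '[[52,12,30,0,54],[52,12,80,0,54],[52,12,120,0,54],[52,12,120,0,54]]' >/dev/null; python3 -c "
from h import *
st();im,d,c=cap('wrist');P=cloud(c,d)
m=(P[...,2]>.012)&(P[...,2]<.03)
n,l,s,ce=cv2.connectedComponentsWithStats(m.astype(np.uint8))
for i in range(1,n):
    if s[i,4]>300:
        p=P[(l==i)&(P[...,2]>.017)];print(s[i,4],((p.max(0)+p.min(0))/2).round(4),(p.max(0)-p.min(0)).round(3))
print(go((.480,-.084),.182))"
```

```text
8.75 [ 0.4767 -0.0854  0.3217] [ 0.123 -0.992 -0.003] F [-0.5  0.6  0.1] open 53.9
2068 [ 0.5845 -0.0141  0.0217] [0.036 0.025 0.009]
8089 [ 0.5903 -0.1856  0.0214] [0.072 0.163 0.009]
2994 [0.5225 0.1124 0.0235] [0.07  0.01  0.013]
1781 [ 0.4804 -0.0839  0.0204] [0.035 0.035 0.006]
1857 [ 0.4872 -0.1865  0.0203] [0.036 0.036 0.006]
524 [ 0.4991 -0.2905  0.02  ] [0.028 0.014 0.006]
1489 [ 0.4344 -0.1351  0.0203] [0.036 0.035 0.007]
1711 [ 0.4478 -0.2408  0.0202] [0.035 0.036 0.006]
1221 [ 0.4008 -0.2897  0.0208] [0.042 0.021 0.008]
[ -1.  -3. 142.]
```

Pellets are seen reliably. I'm grasping B and carrying it over.

```bash
python3 -m handwheel '[[-1,-3,55,0,54],[-1,-3,110,0,54],[-1,-3,140,0,54],[-1,-3,140,0,54],[-1,-3,140,0,25]]' >/dev/null; python3 -m handwheel '[[0,0,0,0,25],[0,0,0,0,25],[0,0,0,0,25],[0,0,0,0,25]]' ;python3 -m handwheel '[[0,0,-50,0,25],[0,0,-105,0,25],[0,0,-160,0,25],[0,0,-215,0,25],[0,0,-264,0,25]]' >/dev/null; python3 -m handwheel '[[-51,-21,0,0,25],[-102,-42,0,0,25],[-153,-63,0,0,25],[-204,-84,0,0,25],[-255,-105,0,0,25]]' >/dev/null; python3 -m handwheel '[[-54,-21,0,0,25],[-54,-21,0,0,25],[-54,-21,0,0,25]]' >/dev/null; python3 -c "
from h import *
st();print(go(FL+.027*xs+.002*ys,.354))"
```

```text
t: 9.93
tcp_pos: [0.4824, -0.084, 0.1873]
eef_rot: [-2.352, 2.079, -0.006]
wrist_force: [-0.4, 1.0, 7.8]
opening: 0.0334
11.55 [0.5681 0.2376 0.4495] [ 0.123 -0.992  0.001] F [-0.8 -0.5  0.2] open 33.8
[-0.  1. 96.]
```

```bash
python3 -m handwheel '[[0,1,50,0,25],[0,1,90,0,25],[0,1,96,0,25],[0,1,96,0,25],[0,1,96,0,54]]' >/dev/null; python3 -m handwheel '[[0,0,0,0,54],[0,0,0,0,54],[0,0,-30,0,54],[0,0,-65,0,54],[0,0,-96,0,54]]' >/dev/null; python3 -m handwheel '[[0,0,0,0,54],[50,25,0,0,54],[100,51,0,0,54],[150,76,0,0,54],[200,101,0,0,54]]' >/dev/null; python3 -m handwheel '[[50,25,0,0,54],[100,51,30,0,54],[153,78,80,0,54],[153,78,130,0,54],[153,78,130,0,54]]' >/dev/null;python3 -c "
from h import *
st();im,d,c=cap('wrist');P=cloud(c,d)
m=(P[...,2]>.012)&(P[...,2]<.03)
n,l,s,ce=cv2.connectedComponentsWithStats(m.astype(np.uint8))
for i in range(1,n):
    if s[i,4]>300:
        p=P[(l==i)&(P[...,2]>.017)];print(s[i,4],((p.max(0)+p.min(0))/2).round(4),(p.max(0)-p.min(0)).round(3))
print(go((.4338,-.1352),.182))
im,d,c=cap('top','pics/t2.png');P=cloud(c,d);L=np.stack([(P-PIV)@xs,(P-PIV)@ys,P[...,2]],-1)
m=(abs(L[...,0])<.05)&(L[...,1]>.03)&(L[...,1]<.09)&(im.max(2)<110)
q=L[m];print(len(q),np.percentile(q,[2,50,98],axis=0).round(3) if len(q) else '')
"
```

```text
14.05 [ 0.4305 -0.1348  0.3153] [ 0.12  -0.993 -0.005] F [0.4 1.2 0.6] open 54.2
2925 [ 0.5656 -0.2114  0.0214] [0.023 0.112 0.009]
2150 [ 0.487  -0.1864  0.0206] [0.036 0.035 0.007]
2382 [ 0.5015 -0.3019  0.0202] [0.036 0.036 0.006]
1860 [ 0.4343 -0.1353  0.0203] [0.036 0.035 0.006]
1987 [ 0.4476 -0.2407  0.0203] [0.035 0.036 0.007]
2783 [ 0.3811 -0.2875  0.0208] [0.082 0.029 0.008]
[  2.  -2. 136.]
255 [[-0.043  0.042  0.134]
 [-0.003  0.059  0.155]
 [ 0.039  0.077  0.161]]
```

```bash
python3 -m handwheel '[[2,-3,55,0,54],[2,-3,110,0,54],[2,-3,134,0,54],[2,-3,134,0,54],[2,-3,134,0,25]]' >/dev/null; python3 -m handwheel '[[0,0,0,0,25],[0,0,0,0,25],[0,0,0,0,25],[0,0,0,0,25]]' ;python3 -m handwheel '[[0,0,-50,0,25],[0,0,-105,0,25],[0,0,-160,0,25],[0,0,-215,0,25],[0,0,-264,0,25]]' >/dev/null; python3 -m handwheel '[[-50,-21,0,0,25],[-100,-41,0,0,25],[-150,-62,0,0,25],[-200,-83,0,0,25],[-250,-104,0,0,25]]' >/dev/null; python3 -m handwheel '[[-50,-21,0,0,25],[-112,-46,0,0,25],[-112,-46,0,0,25],[-112,-46,0,0,25],[-112,-46,0,0,25]]' >/dev/null; python3 -c "
from h import *
st();print(go(FL+.010*ys,.356))"
```

```text
t: 15.28
tcp_pos: [0.4377, -0.1357, 0.1875]
eef_rot: [-2.352, 2.079, -0.007]
wrist_force: [-0.2, 1.6, 6.7]
opening: 0.0334
17.15 [0.5408 0.24   0.4496] [ 0.12  -0.993  0.001] F [ 0.3 -0.4 -1.2] open 33.3
[-3.  1. 94.]
```

```bash
python3 -m handwheel '[[-3,1,50,0,25],[-3,1,88,0,25],[-3,1,94,0,25],[-3,1,94,0,25],[-3,1,94,0,54]]' >/dev/null; python3 -m handwheel '[[0,0,0,0,54],[0,0,-30,0,54],[0,0,-65,0,54],[0,0,-104,0,54],[0,0,-104,0,54]]' >/dev/null; python3 -m handwheel '[[50,20,0,0,54],[100,40,0,0,54],[150,60,0,0,54],[200,80,0,0,54],[250,100,0,0,54]]' >/dev/null; python3 -m handwheel '[[50,0,0,0,54],[100,0,0,0,54],[150,0,0,0,54],[150,0,0,0,54],[150,0,0,0,54]]' >/dev/null;python3 - <<'E'
from h import *
st();print(go((.487,-.1865),.182))
im,d,c=cap('top','pics/t3.png');P=cloud(c,d);L=np.stack([(P-PIV)@xs,(P-PIV)@ys,P[...,2]],-1)
m=(abs(L[...,0])<.05)&(L[...,1]>.03)&(L[...,1]<.12)&(im.max(2)<110)
q=L[m];print(len(q),np.percentile(q,[2,50,98],axis=0).round(3) if len(q) else '')
cap('side','pics/s3.png')
a=cv2.imread('pics/t3.png')[150:290,170:450];b=cv2.imread('pics/s3.png')[110:420,150:450]
cv2.imwrite('pics/v3.png',np.vstack([cv2.resize(a,(560,280)),cv2.resize(b[:155],(560,290))]))
E
```

```text
19.65 [ 0.489  -0.164   0.4586] [ 0.123 -0.992 -0.001] F [0.1 0.5 0.6] open 54.2
[ 22.   5. 277.]
488 [[-0.049  0.031  0.022]
 [-0.002  0.046  0.185]
 [ 0.047  0.105  0.205]]
```

View pics/v3.png

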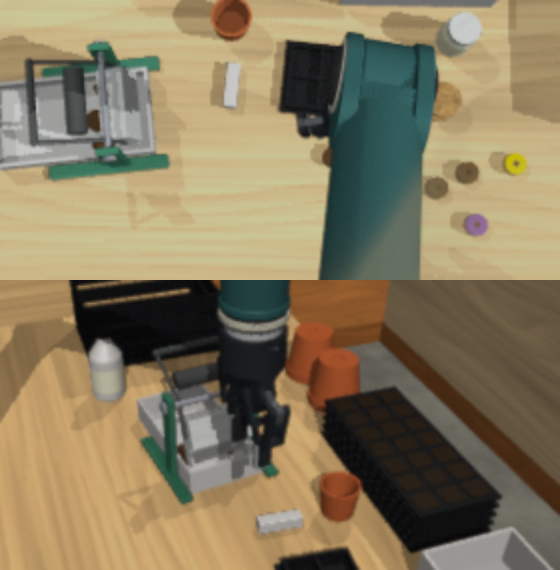

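The bucket tripped on three pellets. Its bar is now on the left side and the pellets are in the tray. Moving over the bar to reset it.

```bash
python3 -m handwheel '[[-50,-12,0,0,40],[-100,-24,0,0,40],[-150,-35,0,0,40],[-200,-46,0,0,40],[-250,-58,0,0,40]]' >/dev/null; python3 -m handwheel '[[-50,-12,0,0,40],[-100,-24,0,0,40],[-150,-35,0,0,40],[-182,-41,0,0,40],[-182,-41,0,0,40]]' >/dev/null; python3 -m handwheel '[[0,0,0,0,40],[0,0,0,0,40]]' >/dev/null;python3 - <<'E'
from h import *
st();im,d,c=cap('wrist','pics/w4.png');P=cloud(c,d);L=np.stack([(P-PIV)@xs,(P-PIV)@ys,P[...,2]],-1)
m=(abs(L[...,0])<.05)&(L[...,1]>.07)&(L[...,1]<.13)&(L[...,2]>.185)&(L[...,2]<.21)
q=L[m];print(len(q),np.percentile(q,[2,50,98],axis=0).round(3) if len(q) else '')
print(go(PIV+.1*ys,.352))
E
```

```text
21.25 [0.5346 0.275  0.459 ] [ 0.121 -0.993  0.001] F [ 0.4  0.  -0.3] open 39.6
2785 [[-0.048  0.093  0.199]
 [ 0.004  0.098  0.203]
 [ 0.048  0.104  0.205]]
[ -2.  -0. 107.]
```

View pics/w4.png

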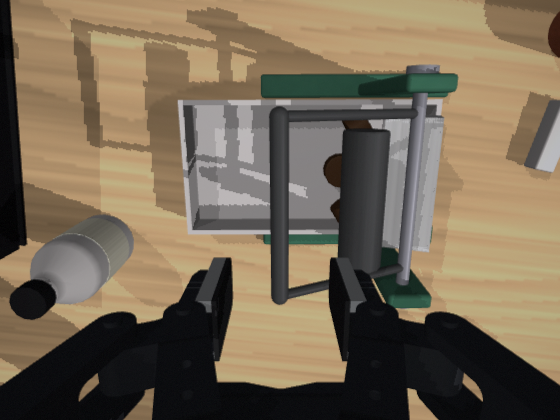

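```bash
python3 -m handwheel '[[-1,0,50,0,30],[-1,0,95,0,30],[-1,0,107,0,30],[-1,0,107,0,30],[-1,0,107,0,18]]' 20 >/dev/null; python3 -m handwheel '[[0,0,0,0,18],[0,0,0,0,18]]';  python3 -m handwheel '[[6,0,-10,0,18],[12,0,-19,0,18],[20,0,-29,0,18],[29,0,-37,0,18],[29,0,-37,0,18]]'; python3 -m handwheel '[[10,0,-8,0,18],[21,0,-14,0,18],[32,0,-19,0,18],[44,0,-22,0,18],[44,0,-22,0,18]]'; python3 -c "
from h import *
st();o=robot.get_obs();p=o['tcp_pos']-PIV;print(p@ys,p[2]-.155-.15);cap('side','pics/s4.png')
b=cv2.imread('pics/s4.png')[110:265,150:450];cv2.imwrite('pics/s4c.png',cv2.resize(b,(600,310)))"
```

```text
t: 22.18
tcp_pos: [0.5345, 0.2773, 0.3529]
eef_rot: [-2.352, 2.08, -0.001]
wrist_force: [-0.2, 0.4, 0.2]
opening: 0.0182
t: 22.8
tcp_pos: [0.5371, 0.2509, 0.3918]
eef_rot: [-2.351, 2.075, 0.004]
wrist_force: [-2.9, 7.3, 5.1]
opening: 0.0177
t: 23.42
tcp_pos: [0.5439, 0.2026, 0.4109]
eef_rot: [2.35, -2.084, 0.002]
wrist_force: [-0.1, 0.7, 0.1]
opening: 0.0183
23.43 [0.5439 0.2026 0.4109] [ 0.119 -0.993  0.002] F [-0.1  0.7  0.1] open 18.3
0.024819486787359762 0.10590058713227427
```

View pics/s4c.png

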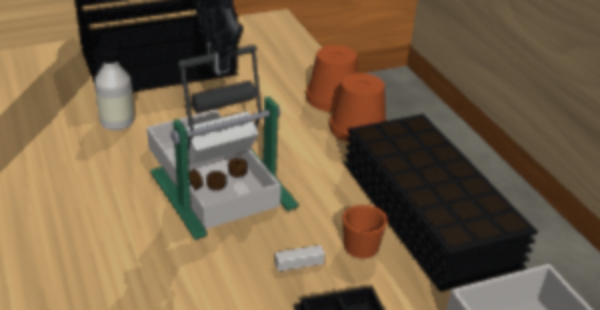

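The bar is caged near the top of its arc and three pellets lie in the tray. Continuing the swing.

```bash
python3 -m handwheel '[[12,0,-3,0,18],[23,0,-4,0,18],[36,0,-3,0,18],[48,0,-1,0,18],[48,0,-1,0,18]]'; python3 -m handwheel '[[11,0,3,0,18],[22,0,7,0,18],[35,0,14,0,18],[47,0,22,0,18],[47,0,22,0,18]]'; python3 -m handwheel '[[0,0,0,0,40],[4,0,2,0,40],[4,0,-40,0,40],[4,0,-95,0,40],[4,0,-95,0,40]]'; python3 - <<'E'
from h import *
st();im,d,c=cap('top');P=cloud(c,d);L=np.stack([(P-PIV)@xs,(P-PIV)@ys,P[...,2]],-1)
cap('side','pics/s5.png');b=cv2.imread('pics/s5.png')[110:420,150:450];cv2.imwrite('pics/s5c.png',cv2.resize(b,(580,600)))
E
```

```text
t: 24.1
tcp_pos: [0.5495, 0.1552, 0.4114]
eef_rot: [2.349, -2.083, 0.0]
wrist_force: [0.4, -0.8, -0.4]
opening: 0.0179
t: 24.72
tcp_pos: [0.5551, 0.1082, 0.3888]
eef_rot: [2.349, -2.082, -0.0]
wrist_force: [-0.1, -2.7, 1.8]
opening: 0.0182
t: 25.35
tcp_pos: [0.5561, 0.1078, 0.4897]
eef_rot: [-2.349, 2.075, -0.009]
wrist_force: [-0.1, 0.1, -0.6]
opening: 0.04
25.35 [0.5561 0.1078 0.4897] [ 0.123 -0.992 -0.   ] F [-0.1  0.1 -0.6] open 40.0
```

View pics/s5c.png

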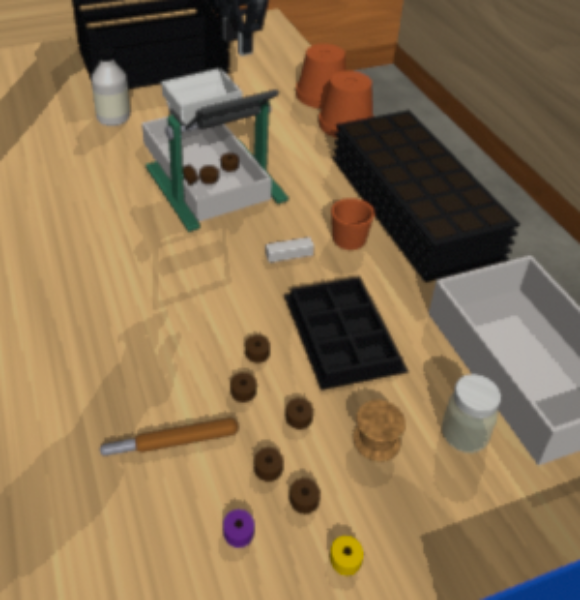

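The bucket is back upright and empty, and five pellets are left. Going over D, with a look at the cell tray too.

```bash
python3 -m handwheel '[[50,18,0,0,54],[100,37,0,0,54],[150,55,0,0,54],[200,74,30,0,54],[245,90,70,0,54]]' >/dev/null; python3 -m handwheel '[[38,14,40,0,54],[38,14,80,0,54],[38,14,100,0,54],[38,14,100,0,54],[38,14,100,0,54]]' >/dev/null; cat > w.py <<'E'
from h import *
import sys
st();im,d,c=cap('wrist');P=cloud(c,d)
m=(P[...,2]>.012)&(P[...,2]<.03)
n,l,s,ce=cv2.connectedComponentsWithStats(m.astype(np.uint8))
for i in range(1,n):
    if s[i,4]>300:
        p=P[(l==i)&(P[...,2]>.017)];e=p.max(0)-p.min(0);print(s[i,4],((p.max(0)+p.min(0))/2).round(4),e.round(3))
        if s[i,4]>4000: print(cv2.minAreaRect(p[p[:,2]>.018][:,:2].astype(np.float32)))
for a in sys.argv[1:]: print(go(eval(a),.182))
E
python3 w.py '(.487,-.1865)'
```

```text
26.7 [ 0.4871 -0.1869  0.3152] [ 0.123 -0.992 -0.   ] F [ 1.5 -0.1 -0.1] open 54.0
2417 [ 0.584  -0.0145  0.0215] [0.036 0.025 0.009]
8565 [ 0.5931 -0.1886  0.0214] [0.078 0.168 0.009]
((0.6001973748207092, -0.1883476972579956), (0.16262243688106537, 0.07708245515823364), 84.54118347167969)
861 [ 0.5806 -0.3497  0.0235] [0.041 0.018 0.013]
1841 [ 0.4871 -0.1866  0.0204] [0.035 0.035 0.006]
1962 [ 0.5018 -0.3022  0.0201] [0.035 0.036 0.006]
1377 [ 0.4476 -0.2403  0.0199] [0.035 0.034 0.006]
1036 [ 0.4642 -0.3996  0.0202] [0.035 0.023 0.006]
1717 [ 0.4393 -0.3555  0.0201] [0.036 0.036 0.006]
747 [ 0.3852 -0.419   0.0199] [0.025 0.032 0.006]
[ -1.   0. 134.]
```

```bash
python3 -m handwheel '[[-1,0,55,0,54],[-1,0,110,0,54],[-1,0,133,0,54],[-1,0,133,0,54],[-1,0,133,0,25]]' 40 >/dev/null; python3 -m handwheel '[[0,0,0,0,25],[0,0,0,0,25],[0,0,0,0,25],[0,0,0,0,25]]' ;python3 -m handwheel '[[0,0,-50,0,25],[0,0,-80,0,25],[-13,-38,-80,0,25],[-26,-76,-80,0,25],[-38,-114,-80,0,25]]' >/dev/null; python3 -m handwheel '[[0,0,0,0,25],[0,0,0,0,25],[0,0,0,0,25]]' >/dev/null; python3 - <<'E'
from h import *
st();print(go((.5952,-.1353),.198))
im,d,c=cap('wrist','pics/w6.png')
E
```

```text
t: 27.88
tcp_pos: [0.4877, -0.1863, 0.1839]
eef_rot: [-2.353, 2.08, -0.006]
wrist_force: [-0.1, 0.6, 7.2]
opening: 0.034
28.88 [ 0.5943 -0.1355  0.2621] [ 0.121 -0.993  0.001] F [-0.2  0.5 -1.4] open 33.5
[-0. -1. 64.]
```

View pics/w6.png

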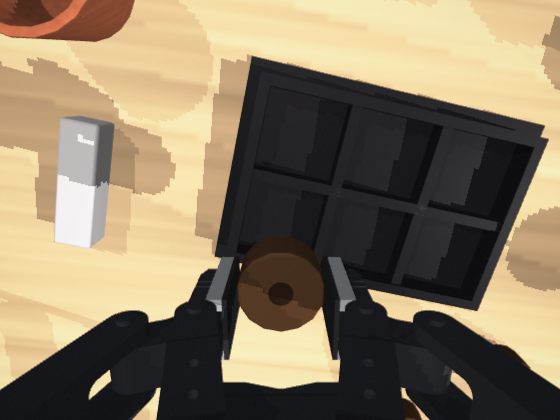

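```bash
python3 - <<'E'
from h import *
im,d,c=cap('wrist');P=cloud(c,d)
m=(P[...,2]>.0175)&(P[...,2]<.026)&(P[...,0]>.54)&(P[...,0]<.69)&(P[...,1]>-.30)&(P[...,1]<-.09)&(im.max(2)<80)
p=P[m][:,:2].astype(np.float32)
# far/left/right edges in tray frame
a=np.radians(-5.5);X=np.array([np.cos(a),np.sin(a)]);Y=np.array([-X[1],X[0]])
q=np.c_[(p-[.616,-.1895])@X,(p-[.616,-.1895])@Y]
print(len(q),np.percentile(q,[.5,1,99,99.5],axis=0).round(4),cv2.minAreaRect(p))
E
```

```text
15557 [[-0.0537 -0.0809]
 [-0.0532 -0.0805]
 [ 0.0554  0.0799]
 [ 0.0556  0.0802]] ((0.6165286898612976, -0.190285786986351), (0.16247175633907318, 0.11029382795095444), 84.48544311523438)
```

```bash
python3 -m handwheel '[[0,-1,40,0,25],[0,-1,62,0,25],[0,-1,65,0,25],[0,-1,65,0,25],[0,-1,65,0,54]]' >/dev/null; python3 -m handwheel '[[0,0,0,0,54],[0,0,0,0,54],[0,0,-40,0,54],[0,0,-80,0,54],[0,0,-120,0,54]]' >/dev/null; python3 -m handwheel '[[28,53,0,0,54],[57,106,0,0,54],[86,160,0,0,54],[86,160,0,0,54],[86,160,0,0,54]]' >/dev/null; python3 -m handwheel '[[0,0,0,0,54]]' >/dev/null; python3 w.py '(.4477,-.2403)'; python3 -c "
from h import *
im,d,c=cap('wrist','pics/w7.png')"
```

```text
30.98 [ 0.4491 -0.2382  0.3172] [ 0.125 -0.992 -0.   ] F [0.8 0.9 0.5] open 54.2
3591 [ 0.5708 -0.1904  0.0217] [0.033 0.156 0.009]
489 [ 0.5763 -0.3501  0.0215] [0.032 0.017 0.009]
2074 [ 0.5016 -0.3021  0.0202] [0.035 0.035 0.006]
1801 [ 0.4474 -0.241   0.0202] [0.035 0.035 0.006]
1986 [ 0.4644 -0.4068  0.0201] [0.035 0.037 0.006]
1813 [ 0.4392 -0.3559  0.0201] [0.035 0.036 0.006]
3720 [ 0.3548 -0.2856  0.0209] [0.134 0.033 0.008]
1335 [ 0.3826 -0.4184  0.0201] [0.031 0.036 0.006]
[  2.   2. 135.]
```

View pics/w7.png

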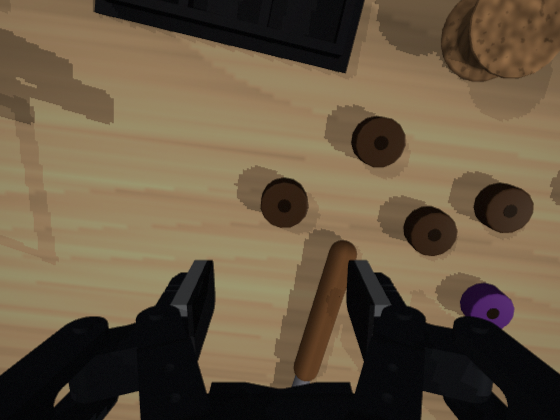

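```bash
python3 -m handwheel '[[2,2,55,0,48],[2,2,110,0,48],[2,2,134,0,48],[2,2,134,0,48],[2,2,134,0,25]]' 40 >/dev/null; python3 -m handwheel '[[0,0,0,0,25],[0,0,0,0,25],[0,0,0,0,25],[0,0,0,0,25]]' ;python3 -m handwheel '[[0,0,-50,0,25],[0,0,-80,0,25],[-12,-50,-80,0,25],[-24,-100,-80,0,25],[-35,-149,-80,0,25]]' >/dev/null; python3 -m handwheel '[[0,0,0,0,25],[0,0,0,0,25],[0,0,0,0,25]]' >/dev/null; python3 - <<'E'
from h import *
st();print(go((.5906,-.1878),.198))
im,d,c=cap('wrist');P=cloud(c,d)
q=P[(P[...,2]>.024)&(P[...,2]<.04)&(P[...,0]>.56)&(P[...,0]<.68)&(P[...,1]<-.1)&(P[...,1]>-.27)]
print(len(q),np.percentile(q,[1,50,99],axis=0).round(3) if len(q) else '')
E
```

```text
t: 32.2
tcp_pos: [0.4464, -0.2418, 0.1837]
eef_rot: [2.353, -2.081, 0.002]
wrist_force: [-1.7, -0.1, 6.6]
opening: 0.0336
33.2 [ 0.5886 -0.1895  0.2627] [ 0.121 -0.993  0.   ] F [-0.4  0.3 -1.7] open 34.2
[-2. -2. 65.]
3696 [[ 0.57  -0.268  0.024]
 [ 0.599 -0.136  0.027]
 [ 0.675 -0.111  0.029]]
```

```bash
python3 -m handwheel '[[-2,-2,40,0,25],[-2,-2,62,0,25],[-2,-2,65,0,25],[-2,-2,65,0,25],[-2,-2,65,0,54]]' >/dev/null; python3 -m handwheel '[[0,0,0,0,54],[0,0,0,0,54],[0,0,-40,0,54],[0,0,-80,0,54],[0,0,-120,0,54]]' >/dev/null; python3 -m handwheel '[[34,34,0,0,54],[68,68,0,0,54],[102,102,0,0,54],[102,102,0,0,54],[102,102,0,0,54]]' >/dev/null; python3 -m handwheel '[[0,0,0,0,54]]' >/dev/null; python3 w.py '(.5017,-.3021)'
```

```text
35.25 [ 0.5038 -0.2986  0.3181] [ 0.125 -0.992 -0.   ] F [-0.2 -0.4 -0.5] open 53.9
15075 [ 0.5945 -0.1883  0.0234] [0.081 0.17  0.013]
((0.601942777633667, -0.18813297152519226), (0.16346335411071777, 0.08110496401786804), 84.67111206054688)
1792 [ 0.5017 -0.3027  0.0203] [0.035 0.035 0.006]
1813 [ 0.4807 -0.4855  0.0203] [0.035 0.037 0.006]
1694 [ 0.4645 -0.4071  0.0202] [0.035 0.036 0.006]
1010 [ 0.4391 -0.3502  0.02  ] [0.036 0.023 0.006]
2267 [ 0.3798 -0.2879  0.0208] [0.084 0.028 0.008]
[  3.   3. 136.]
```

```bash
python3 -m handwheel '[[4,3,55,0,54],[4,3,110,0,54],[4,3,135,0,54],[4,3,135,0,54],[4,3,135,0,25]]' 40 >/dev/null; python3 -m handwheel '[[0,0,0,0,25],[0,0,0,0,25],[0,0,0,0,25],[0,0,0,0,25]]' ;python3 -m handwheel '[[0,0,-50,0,25],[0,0,-80,0,25],[-17,-30,-80,0,25],[-34,-60,-80,0,25],[-52,-91,-80,0,25]]' >/dev/null; python3 -m handwheel '[[0,0,0,0,25],[0,0,0,0,25],[0,0,0,0,25]]' >/dev/null; python3 - <<'E'
from h import *
st();print(go((.5855,-.2395),.198))
E
```

```text
t: 36.42
tcp_pos: [0.501, -0.3046, 0.1845]
eef_rot: [-2.353, 2.081, -0.004]
wrist_force: [-0.1, 0.9, 7.4]
opening: 0.034
37.42 [ 0.5833 -0.2429  0.2629] [ 0.121 -0.993  0.001] F [-0.  -0.5 -0.4] open 34.0
[-3. -3. 65.]
```

```bash
python3 -m handwheel '[[-3,-3,40,0,25],[-3,-3,62,0,25],[-3,-3,65,0,25],[-3,-3,65,0,25],[-3,-3,65,0,54]]' >/dev/null; python3 -m handwheel '[[0,0,0,0,54],[0,0,0,0,54],[0,0,-40,0,54],[0,0,-80,0,54],[0,0,-120,0,54]]' >/dev/null; python3 -m handwheel '[[38,35,0,0,50],[76,70,0,0,50],[114,105,0,0,50],[151,141,0,0,50],[151,141,0,0,50]]' >/dev/null; python3 -m handwheel '[[0,0,0,0,50],[0,0,0,0,50]]' >/dev/null; python3 w.py '(.4644,-.407)'
```

```text
39.55 [ 0.4666 -0.4039  0.3182] [ 0.125 -0.992 -0.   ] F [ 0.6  0.7 -0.3] open 49.8
3107 [ 0.5695 -0.2382  0.0232] [0.031 0.062 0.012]
1874 [ 0.4804 -0.4853  0.0203] [0.035 0.035 0.007]
1790 [ 0.4644 -0.4073  0.0202] [0.035 0.035 0.006]
1747 [ 0.439  -0.3562  0.02  ] [0.036 0.036 0.006]
2359 [ 0.3841 -0.2891  0.0209] [0.075 0.027 0.008]
1521 [ 0.3795 -0.4185  0.02  ] [0.036 0.035 0.006]
[  3.   3. 136.]
```

```bash
python3 -m handwheel '[[3,3,55,0,44],[3,3,110,0,44],[3,3,135,0,44],[3,3,135,0,44],[3,3,135,0,25]]' 40 >/dev/null; python3 -m handwheel '[[0,0,0,0,25],[0,0,0,0,25],[0,0,0,0,25],[0,0,0,0,25]]' ;python3 -m handwheel '[[0,0,-50,0,25],[0,0,-80,0,25],[-35,-48,-80,0,25],[-70,-96,-80,0,25],[-105,-144,-80,0,25]]' >/dev/null; python3 -m handwheel '[[-36,-48,0,0,25],[-36,-48,0,0,25],[-36,-48,0,0,25],[-36,-48,0,0,25]]' >/dev/null; python3 - <<'E'
from h import *
st();print(go((.6373,-.2445),.198))
E
```

```text
t: 40.72
tcp_pos: [0.4628, -0.4089, 0.1834]
eef_rot: [2.353, -2.081, 0.001]
wrist_force: [-1.1, 1.2, 2.1]
opening: 0.0339
41.85 [ 0.635  -0.2472  0.2627] [ 0.12  -0.993  0.001] F [ 0.  -0.1  0.5] open 34.0
[-2. -3. 65.]
```

```bash
python3 -m handwheel '[[-2,-3,40,0,25],[-2,-3,62,0,25],[-2,-3,65,0,25],[-2,-3,65,0,25],[-2,-3,65,0,54]]' >/dev/null; python3 -m handwheel '[[0,0,0,0,54],[0,0,0,0,54],[0,0,-40,0,54],[0,0,-80,0,54],[0,0,-120,0,54]]' >/dev/null; python3 -m handwheel '[[21,50,0,0,50],[42,100,0,0,50],[63,150,0,0,50],[84,200,0,0,50],[90,214,0,0,50]]' >/dev/null; python3 -m handwheel '[[0,0,0,0,50],[0,0,0,0,50]]' >/dev/null; python3 w.py '(.4391,-.356)'
```

```text
43.98 [ 0.439  -0.3573  0.3183] [ 0.125 -0.992 -0.   ] F [0.5 0.5 0.2] open 50.3
685 [ 0.5587 -0.2448  0.0215] [0.01  0.043 0.009]
2067 [ 0.4802 -0.4852  0.0204] [0.036 0.035 0.007]
1797 [ 0.4393 -0.3562  0.0202] [0.035 0.036 0.006]
1820 [ 0.3847 -0.2886  0.0208] [0.074 0.027 0.008]
551 [ 0.379  -0.4083  0.0202] [0.033 0.015 0.006]
[ -1.   0. 136.]
```

```bash
python3 -m handwheel '[[-1,0,55,0,46],[-1,0,110,0,46],[-1,0,135,0,46],[-1,0,135,0,46],[-1,0,135,0,25]]' 40 >/dev/null; python3 -m handwheel '[[0,0,0,0,25],[0,0,0,0,25],[0,0,0,0,25],[0,0,0,0,25]]' ;python3 -m handwheel '[[0,0,-50,0,25],[0,0,-80,0,25],[-35,-43,-80,0,25],[-70,-86,-80,0,25],[-105,-129,-80,0,25]]' >/dev/null; python3 -m handwheel '[[-40,-50,0,0,25],[-86,-107,0,0,25],[-86,-107,0,0,25],[-86,-107,0,0,25],[-86,-107,0,0,25]]' >/dev/null; python3 - <<'E'
from h import *
st();print(go((.6475,-.1411),.198))
E
```

```text
t: 45.15
tcp_pos: [0.4374, -0.3577, 0.1835]
eef_rot: [2.353, -2.081, 0.001]
wrist_force: [-0.4, 0.1, 3.6]
opening: 0.0336
46.4 [ 0.6471 -0.1412  0.2626] [ 0.12  -0.993  0.001] F [-1.3 -0.3  0.3] open 33.8
[-0. -1. 65.]
```

Release, back off to a clear spot, and inspect.

```bash
python3 -m handwheel '[[0,0,40,0,25],[0,0,62,0,25],[0,0,65,0,25],[0,0,65,0,25],[0,0,65,0,54]]' >/dev/null; python3 -m handwheel '[[0,0,0,0,54],[0,0,0,0,54],[0,0,-50,0,54],[0,0,-100,0,54],[0,0,-150,0,54]]' >/dev/null; python3 -m handwheel '[[50,50,0,0,54],[80,100,0,0,54],[80,150,0,0,54],[80,200,0,0,54],[80,200,0,0,54]]' >/dev/null; python3 -m handwheel '[[0,0,0,0,54]]' >/dev/null
python3 - <<'E'
from h import *
st()
a=np.radians(-5.5);X=np.array([np.cos(a),np.sin(a),0]);Y=np.array([-X[1],X[0],0]);C=np.array([.6165,-.1903,0])
for n,off in(('wrist',(0,0,0)),('side',(-.002,.0,0))):
    im,d,c=cap(n,f'pics/{n}9.png');P=cloud(c,d)-off
    L=np.stack([(P-C)@X,(P-C)@Y,P[...,2]],-1)
    for i in(-26,26):
        for j in(-52,0,52):
            m=(abs(L[...,0]-i/1e3)<.011)&(abs(L[...,1]-j/1e3)<.011)&(L[...,2]<.06)
            print(n,i,j,m.sum(),np.percentile(L[m][:,2],[5,50,95]).round(4) if m.sum() else '')
    S=np.stack([(P-PIV)@xs,(P-PIV)@ys,P[...,2]],-1)
    m=(abs(S[...,0])<.045)&(abs(S[...,1]-.055)<.02)&(S[...,2]>.12);print('bucket z',np.percentile(S[m][:,2],[5,50,95]).round(3) if m.sum() else '')
b=cv2.imread('pics/side9.png')[110:420,150:450];cv2.imwrite('pics/s9c.png',cv2.resize(b,(580,600)))
E
```

```text
48.4 [ 0.4602 -0.2429  0.3487] [ 0.123 -0.992  0.001] F [0.6 0.5 0.1] open 53.8
wrist -26 -52 1052 [0.026  0.0273 0.0286]
wrist -26 0 735 [0.0261 0.0273 0.0285]
wrist -26 52 159 [0.0261 0.0272 0.0285]
wrist 26 -52 0 
wrist 26 0 0 
wrist 26 52 0 
bucket z 
side -26 -52 66 [0.0164 0.0267 0.0291]
side -26 0 58 [0.0126 0.0268 0.0289]
side -26 52 52 [0.0157 0.0271 0.0294]
side 26 -52 66 [0.0174 0.0271 0.0301]
side 26 0 42 [0.0058 0.0075 0.0097]
side 26 52 49 [0.0139 0.0278 0.0301]
bucket z
```

View pics/s9c.png

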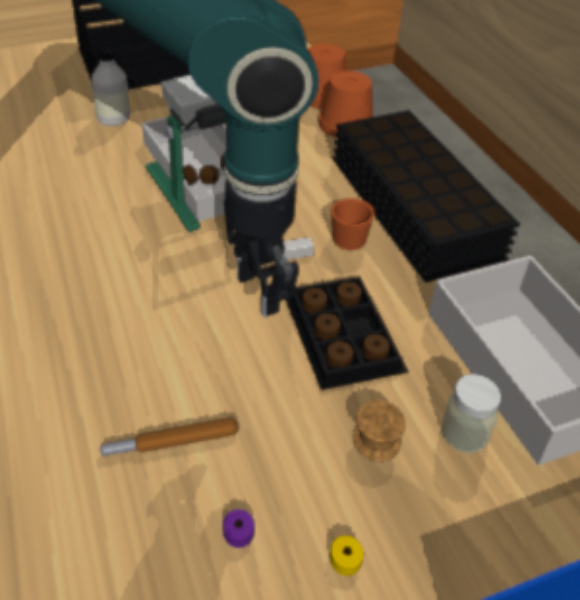

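```bash
python3 - <<'E'
from h import *
im,d,c=cap('top','pics/t9.png');P=cloud(c,d)
S=np.stack([(P-PIV)@xs,(P-PIV)@ys,P[...,2]],-1)
m=(abs(S[...,0])<.045)&(abs(S[...,1]-.055)<.018);print('bucket floor z',np.percentile(S[m][:,2],[5,50,95]).round(3))
m=(S[...,2]>.215)&(abs(S[...,0])<.05)&(S[...,1]>-.15)&(S[...,1]<.15);print('bar',np.median(S[m],0).round(3))
cv2.imwrite('pics/t9c.png',cv2.resize(im[150:290,170:450,::-1],(800,400),interpolation=cv2.INTER_CUBIC))
E
```

```text
bucket floor z [0.006 0.135 0.14 ]
bar [-0.002 -0.077  0.233]
```

View pics/t9c.png

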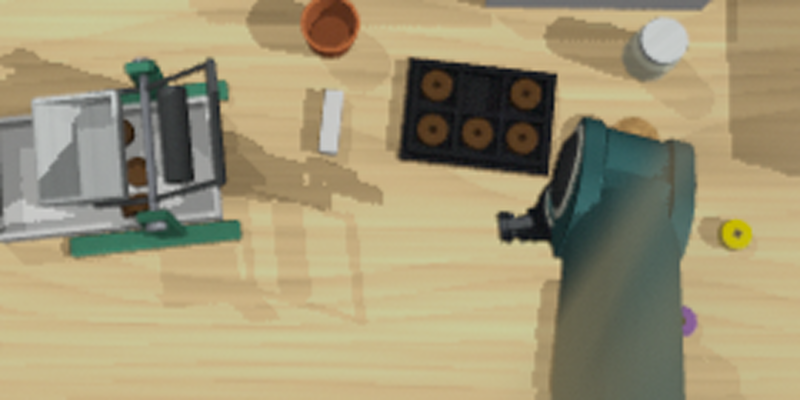

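The bucket is upright and empty, three pellets lie in the soaking tray, and five sit in cells. Handing in.

```bash
python3 -c "
from h import *
print(robot.job_done());st()"
```

```text
the job is handed in; nothing more can be done
None
the job is handed in; nothing more can be done
```

The batch is weighed out and the job was handed in at about 48 s of the 192 s allowed; the hand-in reports no verdict.

I laid three pellets into the bucket and it tripped on the third, dumping them into the soaking tray. I then carried the reset bar back over between loosely closed fingers. The other five pellets went one each into the cell tray.

**Last checks:**
- **Bucket:** it reads upright, with the reset bar at y = -77 mm in the stand's frame (expected -78 mm). It is empty, with its floor reading 0.135 m.
- **Soaking tray:** the final top view shows three pellets in it.
- **Cell tray:** five pellets lie flat, with their tops reading 26.7–27.8 mm. The seated height is 26 mm, and the side camera reads about 1.5 mm high there. The sixth cell is empty.
- **Bystanders:** none looks moved in the pictures, though I did not measure them at the end and the arm partly hid the twine and the purple look-alike in the top view.

No check failed or disagreed, and I saw no knocked pellet or slackened grip.

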